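# Slide the drawplate out of its bay and lay it on the rest

## Robot

A 6-joint arm with a two-finger parallel gripper is mounted at the origin on a cart in front of the work surface, level with it; the furniture and walls round the work are solid. World frame = base frame: x ahead of the robot, y to its left, z up, the work surface at z = 0. Lengths are in mm, angles in rad, forces in N, time in s.
With the tool pointing down it reaches from about 350 to 975 mm from the base axis. Payload 7.1 kg.
Tool frame: the origin (TCP) lies on the front face of the gripper's body, between the roots of the fingers; the fingertips stand 80 mm ahead of it and the grasp point (between the pads) lies 61 mm ahead of it; z points along the fingers, y is the line along which they close (so a half turn about z gives the same grasp; the last joint's range is limited). The gripper opens to 88 mm and grips with 3 to 60 N. Pads are 20 mm wide; open, the fingers measure 115 mm over their backs; the gripper's body (75 mm by 178 mm) begins 61 mm behind the grasp point.
Start: joints at [1.122, 0.423, 1.63, -0, 1.089, -0.019], TCP at [260.398, 568.153, 302.675] pointing down, gripper open.
Joint ranges: [-3, 3], [-0.9, 2.11], [0.09, 2.58], [-1.31, 4.45], [0.11, 2.69], [-2.54, 2.54]. Speed limits (rad/s): [2.39, 2.39, 3.01, 3.14, 3.14, 3.14].

## Interface

Orientations are given as a rotation vector (axis times angle).
In Python, from workcell import readout, vision, close_job gives the robot as it stands.
- The arm moves only by the tool servo_tool, never from a script. Its argument "plan" is a list that holds one entry, the list of rows, each a list of 7 numbers: the gripper command: -1 is fully open, 1 is shut, values between are in proportion, then the shift along the world's x, y, z in units of 40 mm (1.0 is 40 mm), then the turn, a rotation vector about the world's x, y, z in units of 5 degrees (1.0 is 5 degrees). A call has 1 to 5 rows; each row shifts and turns the commanded pose from where the row before left it; what a row does not reach is not made up. A row lasts 1/12 s, in which the tool goes at most 41.7 mm and 7.16 degrees, less where a joint would pass 70% of its speed; a pose out of reach is approached as far as the arm can. A call is refused whole if a number of a shift passes 1 or a number of a turn 1, either way. A call with a gripper value outside its range is refused whole. The fingers move at their own pace and stop on an object; the grip force is fixed at half the most. Time passes only in rows, so rows that do not move let the fingers close. It gives the time, the measured TCP pose, the force, the opening and the grip force at its end, in the units of the state.
- readout.get_obs(): the state, without advancing time (a new reading comes with each control period).
- vision.get_image(name): name is "scene" or "top" or "wrist"; returns the picture (420x560x3 uint8, red, green, blue); there is no depth.
- vision.camera_params(name): a dict with "fx", "fy", "cx", "cy" (pixels), "rvec" (rotation vector, rad) and "tvec" (3), from world to camera coordinates, as OpenCV has them; the wrist camera has in their place "hand_eye" (4x4, takes a point from camera to tool coordinates, whose origin is the TCP and whose axes are the flange's). Camera axes: x right, y down, z forward; pixel columns grow to the right and rows downward; lengths in mm; the calibration is good to about 2 mm. A picture is of the moment at which its call begins: read the wrist's pose just before it. camera_params takes no time and is no camera call.
- close_job(): hands the job in; it is judged then, once.
The state is a dict: "t": time; "qpos": joint angles; "qvel": joint speeds; "joint_torque": joint torques, N m; "ee_pos": TCP position; "orientation": TCP orientation; "ft_force": force on the tool from outside, world axes, zero at the start; "moment": the same for the moment, N m; "width": finger opening in mm; "grasp_force": force on a finger pad.
Only numpy, scipy, OpenCV 4.12 (cv2) and the standard library are available. Lean on these libraries where they do the work, as an engineer would, in place of code of your own. Each camera call takes 0.05 s, during which the arm holds its last target. There are 200 camera calls.

## Task

Get the drawplate (the longer steel plate with rows of holes) ready for use: push it along its bay in the raised plate rack until its front end overhangs the rack's front edge by about four centimetres, still lying flat, then grip the overhanging end across its width, lift it clear and lay it flat, centred and lengthwise, on top of the narrow cork-topped rest. Leave the shorter plate where it lies in the rack, and do not let the drawplate fall onto the bench.

Things in the scene. Friction and masses are not known exactly. Their poses are not given: they have to be found in the camera images.
- drawplate_centre (a point): centre (half-way up) of the drawplate: loose flat steel plate 100 x 56 x 8 mm, about 0.2 kg, three rows of small dark holes. x along its length, z up. Starts flat in either bay of the rack, +x end to the rack's back, front end 15 to 65 mm inside the front edge. Slides when its back end is pushed with closed fingers just above the bay floor; tips off if over half overhangs.
- plain_plate_centre (a point): centre (half-way up) of the other plate, to be left alone: loose, plain steel, 75 x 56 x 8 mm, with one 12 mm dark hole near its back end; lies in the other bay. Axes as for the drawplate.
- rack: plate rack, fixed: board 190 (its x) x 156 mm (y). Origin: centre of its underside, on the bench; z up. Front edge, where plates are pushed out, at local x -95 mm; free space before it. Bay floor 45 mm above the bench. Two bays 60 mm wide, centred at local y +36 and -36 mm, open at both ends, between strips 12 mm wide and 8 mm high, flush with the plates: no side grip inside.
- rest_top (a point): centre of the top face of the rest, fixed: narrow wooden rail with a cork top, 100 mm long (its x), 34 mm wide (its y), top 50 mm above the bench; narrower than the plate, so fingers at the plate's sides pass down beside it. Its foot is a flat board 120 x 64 mm, 10 mm high. z up; either end of the plate may point either way.

How it is judged (in metres and radians):
On the way, in this order (a step that is already met when the one before it is completed fails the run):
1. the drawplate lies flat on the rack with its front end overhanging the front edge by at least 25 mm (x of drawplate_centre in the frame of rack between -0.1 and -0.07 m and z of drawplate_centre in the frame of rack between 0.045 and 0.053 m and angle between drawplate_centre's own z axis and vertical below 0.1 rad), for 0.2 s.
2. the drawplate is lifted clear of the rack in the fingers (its centre at least 15 mm above where it lay) (height (world z) of drawplate_centre above 0.064 m and contact force between drawplate and the fingers above 0.5 N), for 0.1 s.
At the end, for the whole second after the job is handed in: The drawplate lies flat, released and at rest on top of the rest, its centre within 20 mm of the centre of the rest's top and its length within 15 degrees of the rest's length (horizontal distance between drawplate_centre and rest_top below 0.02 m and angle between the x axis of drawplate_centre and the x axis of rest_top, either way round below 0.26 rad and z of drawplate_centre in the frame of rest_top between 0.001 and 0.01 m and angle between drawplate_centre's own z axis and vertical below 0.08 rad and linear speed of drawplate below 0.02 m/s); the robot touches nothing.
It fails at once if the drawplate falls towards the bench (its centre lower than 25 mm) (height (world z) of drawplate_centre below 0.025 m).
It fails at once if the shorter plate is moved by more than 15 mm (distance of plain_plate_centre from where it was at the start of the episode above 0.015 m).
It also fails if it takes over 54 s, if anything falls off the work surface, if the arm or the gripper's body presses on something with over 40 N, if the wrist force passes 120 N, or if a joint passes its speed limit or range.

## Working session

There is one attempt and no reset: what is moved stays moved. The work goes in short steps, Python scripts to look and compute and a tool call to move; the robot and the scene stay as the last step left them, time stands still between calls to the robot, and variables do not carry over. Pictures are saved under pics/ and viewed, at most 10 in all, crops included, and the job is handed in when it is done.

Besides the shell and the picture viewer there is one more tool, called after ">>>" as name([rows], argument=value, ...), one row to a line, values as JSON. servo_tool: Moves the arm, as the interface text tells. Its arguments: {"type":"object","properties":{"plan":{"type":"array"}},"required":["plan"]}

```bash
mkdir -p pics; cat > h.py <<'E'
import numpy as np,cv2
from workcell import readout,vision
def shot(n,f):
    o=readout.get_obs(); im=vision.get_image(n); cv2.imwrite('pics/'+f,im[:,:,::-1]); return o,im
def cam(n,o=None):
    p=vision.camera_params(n); K=np.array([[p['fx'],0,p['cx']],[0,p['fy'],p['cy']],[0,0,1]])
    if 'rvec' in p:
        R=cv2.Rodrigues(np.array(p['rvec'],float))[0]; return K,R,np.array(p['tvec'],float).ravel()
    H=np.array(p['hand_eye']); Rt=cv2.Rodrigues(np.array(o['orientation'],float))[0]
    Rc=Rt@H[:3,:3]; c=Rt@H[:3,3]+np.array(o['ee_pos']); return K,Rc.T,-Rc.T@c
def px2w(c,uv,z):
    K,R,t=c; C=-R.T@t; out=[]
    for u,v in uv:
        d=R.T@np.linalg.inv(K)@[u,v,1]; out.append(C+d*(z-C[2])/d[2])
    return np.array(out)
def w2px(c,P):
    K,R,t=c; q=(K@(R@np.array(P,float).T+t[:,None])).T; return q[:,:2]/q[:,2:]
E
python3 -c "
from h import *
o,_=shot('top','top.png');shot('scene','scene.png');print(o)"
```

```text
{'t': 0.0, 'qpos': array([ 1.12200660e+00,  4.23853529e-01,  1.63067528e+00, -1.98946159e-05,
        1.08860072e+00, -1.89817876e-02]), 'qvel': array([ 3.61017618e-04,  2.72433357e-05,  4.01373154e-04, -1.06249904e-03,
        1.03556413e-03,  3.08522272e-04]), 'joint_torque': array([ 8.81774904e-04, -5.44634092e+01, -2.73671705e+01,  6.44219806e-02,
        2.27092841e-02, -1.45045246e-04]), 'ee_pos': array([260.21881825, 567.78059263, 301.89946446]), 'orientation': array([-6.69869298e-01, -3.06899720e+00,  2.35455325e-03]), 'ft_force': array([-0.09769941, -0.38750416,  0.06252719]), 'moment': array([-0.05155816,  0.00664561, -0.01849001]), 'grasp_force': 0.0, 'width': 88.1522594455438}
```

View pics/top.png

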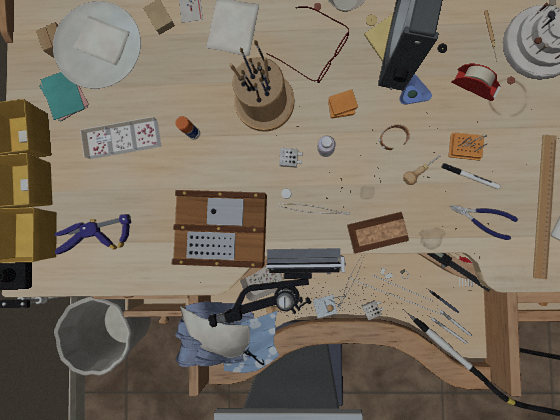

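View pics/scene.png

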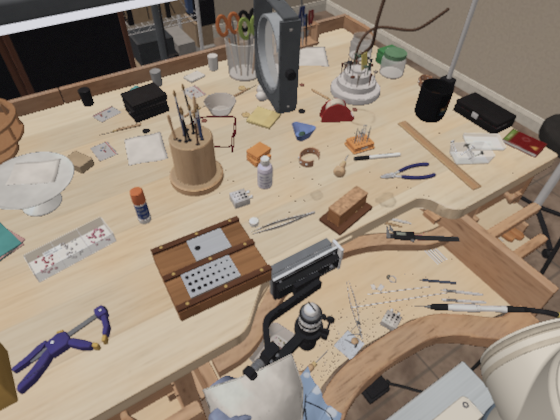

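The top view shows the rack at about (175–266, 192–266). The drawplate is in the lower bay (187–236, 232–260) and the plain plate in the upper one, with its hole on the left, so the rack's front faces right. The rest is at (379, 232).

```bash
python3 -c "
from h import *
c=cam('top'); print(w2px(c,[[260,568,302],[0,0,0],[500,0,0],[500,300,0]]))
im=cv2.imread('pics/top.png'); 
a=cv2.resize(im[180:280,165:275],None,fx=6,fy=5.9,interpolation=3)
b=cv2.resize(im[200:265,335:425],None,fx=6,fy=6,interpolation=3)
cv2.imwrite('pics/a.png',cv2.resize(im[180:280,165:275],None,fx=6,fy=6,interpolation=3)); cv2.imwrite('pics/b.png',b)
print(px2w(c,[(236,260),(187,260),(175,192),(266,192)],53),-c[1].T@c[2])
"
```

```text
[[-103.18235784  423.30333796]
 [ 289.26234725  486.11066786]
 [ 285.41226166  248.630862  ]
 [ 150.05682818  250.68741579]]
[[480.03145337  99.63219646  53.        ]
 [481.45427854 201.94125005  53.        ]
 [623.63321952 227.00278004  53.        ]
 [619.5754249   35.60742244  53.        ]] [532.16206503 -49.00486316 917.58027481]
```

View pics/a.png

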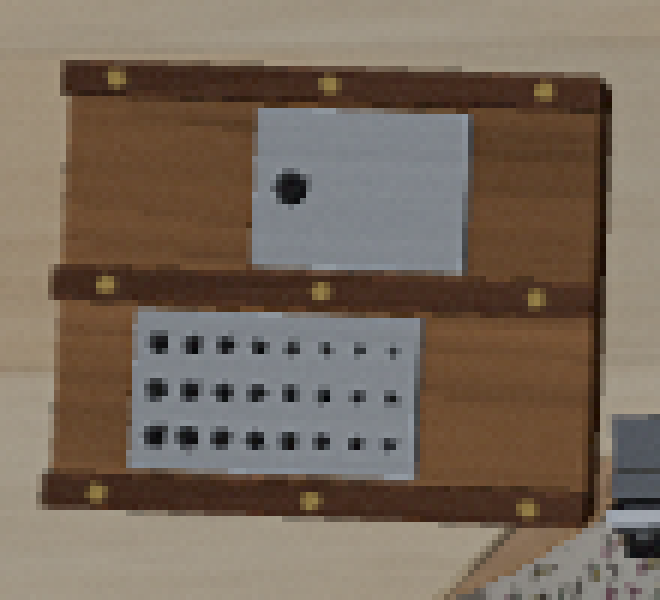

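View pics/b.png

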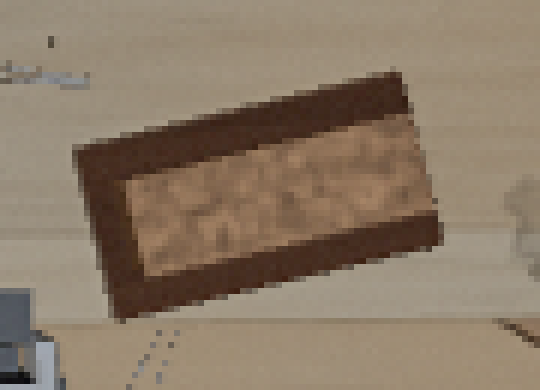

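Crop a: the drawplate's corners are (136,312), (421,320), (415,479) and (128,467). The rack's right (front) edge runs from (605,78) to (590,525). Crop b: the cork's corners are (125,180), (408,112), (437,215) and (147,277). A dark bar-shaped device sits near the rack's front at top-view (266–344, 249–272), so I need its height.

```bash
python3 -c "
from h import *
c=cam('top'); s=cam('scene')
f=lambda L,ox,oy:[((x+.5)/6-.5+ox,(y+.5)/6-.5+oy) for x,y in L]
P=px2w(c,f([(136,312),(421,320),(415,479),(128,467)],165,180),53);print('plate',P.round(1),P.mean(0))
R=px2w(c,f([(62,60),(605,78),(588,525),(42,508)],165,180),53);print('rack',R.round(1),R.mean(0))
C=px2w(c,f([(125,180),(408,112),(437,215),(147,277)],335,200),50);print('cork',C.round(1),C.mean(0))
q=lambda a,b:np.degrees(np.arctan2((b-a)[1],(b-a)[0]))
print(q(P[0],P[1]),q(P[3],P[2]),q(R[0],R[1]),q(R[3],R[2]),q(C[0],C[1]),q(C[3],C[2]))
def tri(a,b):
    M=[k[0]@np.c_[k[1],k[2]] for k in(c,s)]
    X=cv2.triangulatePoints(M[0],M[1],np.array(a,float).reshape(2,1),np.array(b,float).reshape(2,1));return (X[:3]/X[3]).ravel().round(0)
print(tri((266,250),(270,270)),tri((343,250),(335,242)),tri((286,300),(310,313)),tri((236,260),(243,285)))
im=cv2.imread('pics/scene.png');cv2.imwrite('pics/c.png',cv2.resize(im[210:350,150:380],None,fx=3.4,fy=3.4,interpolation=3))
a=cv2.imread('pics/top.png')
"
```

```text
plate [[540.3 201.3  53. ]
 [535.9 101.7  53. ]
 [481.3 104.3  53. ]
 [486.8 204.2  53. ]] [511.07460835 152.86313665  53.        ]
rack [[628.7 227.2  53. ]
 [618.4  36.8  53. ]
 [464.8  44.8  53. ]
 [473.1 234.4  53. ]] [546.25493175 135.78549749  53.        ]
cork [[ 538.5 -147.2   50. ]
 [ 560.  -243.6   50. ]
 [ 524.8 -252.3   50. ]
 [ 505.3 -153.8   50. ]] [ 532.18507964 -199.22052813   50.        ]
-92.55641742723932 -93.16549890939861 -93.10980359688689 -92.5193632097976 -77.43300537106187 -78.8052790801115
[494.  37.   4.] [ 491. -131.  -11.] [383.   3. -37.] [477. 103.  24.]
```

View pics/c.png

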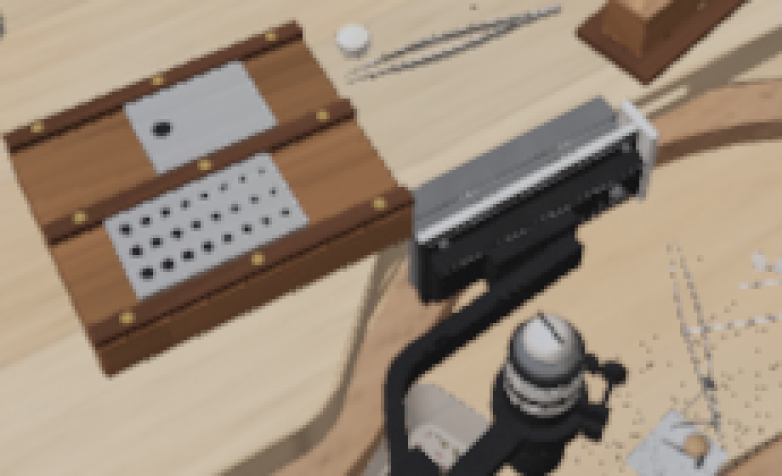

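```bash
cat >> h.py <<'E'
def tri(a,b):
    M=[k[0]@np.c_[k[1],k[2]] for k in(cam('top'),cam('scene'))]
    X=cv2.triangulatePoints(M[0],M[1],np.array(a,float).reshape(2,1),np.array(b,float).reshape(2,1));return (X[:3]/X[3]).ravel().round(0)
E
python3 -c "
from h import *
im=cv2.imread('pics/top.png')
print(tri((234.5,233),(230,255)),tri((233.8,259.5),(240.3,275.3)),'bar',tri((266,249),(271.5,265.9)),tri((342,249),(327.4,238.8)),'front',tri((344,271),(340,247)),'knob',tri((288,300),(311,309)))
s=cam('scene');c=cam('top')
for z in (0,20,40,60): print(z,px2w(c,[(266,249),(342,249)],z).round()[:,:2].tolist(),px2w(s,[(271.5,265.9),(327.4,238.8)],z).round()[:,:2].tolist())
"
```

```text
[534. 100.  53.] [481. 104.  53.] bar [496.  34.  15.] [ 497. -123.   -2.] front [ 453. -123.   18.] knob [385.  -2. -28.]
0 [[500.0, 43.0], [497.0, -123.0]] [[500.0, 22.0], [497.0, -122.0]]
20 [[501.0, 41.0], [498.0, -121.0]] [[488.0, 30.0], [485.0, -110.0]]
40 [[501.0, 39.0], [499.0, -120.0]] [[476.0, 37.0], [473.0, -98.0]]
60 [[502.0, 37.0], [500.0, -118.0]] [[463.0, 45.0], [461.0, -87.0]]
```

Geometry is settled. The front direction is heading −92.9°, and the drawplate centre is at about rack x +15, so it needs a push of about 100 mm. The bar's top is under about 20 mm. I'm moving behind the plate now with the fingers closed.

>>> servo_tool([
  [[1,0.45,-0.6,0,0,0,-0.976],[1,0.45,-0.6,0,0,0,-0.976],[1,0.45,-0.6,0,0,0,-0.976],[1,0.45,-0.6,0,0,0,-0.976],[1,0.45,-0.6,0,0,0,-0.976]],
])

```text
t: 0.52
ee_pos: [350.8, 446.9, 302.3]
orientation: [-1.309, -2.856, 0.001]
ft_force: [0.5, -0.0, -0.1]
width: 57.9
grasp_force: 0.0
```

>>> servo_tool([
  [[1,0.45,-0.6,0,0,0,-0.976],[1,0.45,-0.6,0,0,0,-0.976],[1,0.45,-0.6,0,0,0,-0.976],[1,0.45,-0.6,0,0,0,-0.976],[1,0.45,-0.6,0,0,0,-0.976]],
])

```text
t: 0.93
ee_pos: [440.9, 326.8, 302.4]
orientation: [-1.883, -2.514, 0.001]
ft_force: [0.2, 0.9, 0.1]
width: 24.8
grasp_force: 0.0
```

>>> servo_tool([
  [[1,0.45,-0.6,0,0,0,-0.976],[1,0.45,-0.6,0,0,0,-0.976],[1,0.45,-0.6,0,0,0,-0.976],[1,0.45,-0.6,0,0,0,-0.976],[1,0,0,0,0,0,0]],
])

```text
t: 1.35
ee_pos: [514.7, 228.8, 302.5]
orientation: [2.285, 2.154, -0.0]
ft_force: [-0.2, 0.1, 0.5]
width: 0.7
grasp_force: 0.0
```

```bash
python3 -c "
from h import *
o,_=shot('wrist','w1.png');k=cam('wrist',o)
P=np.array([[540.3,201.3,53],[535.9,101.7,53],[481.3,104.3,53],[486.8,204.2,53],[628.7,227.2,53],[618.4,36.8,53],[464.8,44.8,53],[473.1,234.4,53]]);print(w2px(k,P).round())"
```

```text
[[304. 217.]
 [304. 305.]
 [254. 306.]
 [251. 217.]
 [393. 187.]
 [379. 352.]
 [243. 353.]
 [235. 189.]]
```

View pics/w1.png

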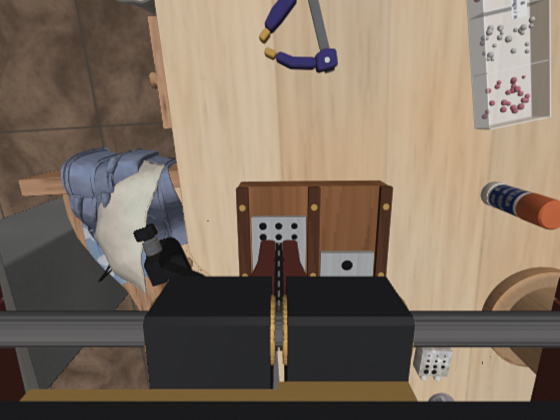

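The wrist view shows the plate's back end at row 217, columns 251–306, matching the prediction, with the fingers centred on the bay. Descending.

>>> servo_tool([
  [[1,0,0,-0.95,0,0,0.1],[1,0,0,-0.95,0,0,0],[1,0,0,-0.95,0,0,0],[1,0,0,-0.95,0,0,0],[1,0,0,0,0,0,0]],
])

```text
t: 1.82
ee_pos: [507.7, 231.3, 143.9]
orientation: [-2.263, -2.173, 0.019]
ft_force: [-0.9, -0.8, -0.8]
width: 0.6
grasp_force: 0.0
```

>>> servo_tool([
  [[1,0,0,-0.3,0,0,0],[1,0,0,-0.2,0,0,0],[1,0,0,-0.05,0,0,0],[1,0,0,0,0,0,0]],
])

```text
t: 2.15
ee_pos: [513.0, 232.6, 129.8]
orientation: [2.267, 2.174, 0.003]
ft_force: [-0.6, -0.1, -0.3]
width: 0.2
grasp_force: 0.0
```

>>> servo_tool([
  [[1,0.04,-0.05,-0.03,0,0,0],[1,0,0,0,0,0,0],[1,0,0,0,0,0,0]],
])

```text
t: 2.4
ee_pos: [514.6, 230.2, 128.5]
orientation: [2.268, 2.173, 0.003]
ft_force: [-0.7, -0.2, 0.7]
width: 0.5
grasp_force: 0.0
```

>>> servo_tool([
  [[1,-0.01,-0.25,-0.015,0,0,0],[1,-0.01,-0.25,0,0,0,0],[1,-0.012,-0.2,0,0,0,0],[1,-0.012,-0.2,0,0,0,0],[1,0,0,0,0,0,0]],
])

```text
t: 2.82
ee_pos: [511.9, 192.3, 126.9]
orientation: [-2.27, -2.172, 0.002]
ft_force: [-0.4, 1.2, -0.0]
width: 0.5
grasp_force: 0.0
```

>>> servo_tool([
  [[1,-0.01,-0.2,0,0,0,0],[1,-0.01,-0.2,0,0,0,0],[1,-0.01,-0.2,0,0,0,0],[1,-0.01,-0.2,0,0,0,0],[1,0,0,0,0,0,0]],
])

```text
t: 3.23
ee_pos: [510.2, 160.6, 126.7]
orientation: [-2.269, -2.172, 0.002]
ft_force: [0.5, -0.2, -0.5]
width: 1.0
grasp_force: 0.0
```

>>> servo_tool([
  [[1,-0.01,-0.2,0.02,0,0,0],[1,-0.01,-0.2,0,0,0,0],[1,-0.01,-0.2,0,0,0,0],[1,-0.01,-0.2,0,0,0,0],[1,0,0,0,0,0,0]],
])

```text
t: 3.65
ee_pos: [508.7, 128.6, 127.6]
orientation: [-2.269, -2.172, 0.002]
ft_force: [-0.3, -0.1, 0.6]
width: 0.3
grasp_force: 0.0
```

```bash
python3 -c "
from h import *
o,_=shot('top','t2.png');print(o['ee_pos'],o['ft_force'])
_,s=shot('scene','s2.png')
t=cv2.imread('pics/t2.png')[180:290,165:295];s=cv2.imread('pics/s2.png')[200:320,150:310]
t=cv2.resize(t,(520,440),interpolation=3)
cv2.imwrite('pics/d.png',cv2.resize(s,(800,600),interpolation=3));cv2.imwrite('pics/e.png',t)"
```

```text
[508.66755916 128.63934783 127.55953581] [-0.33388888 -0.06105637  0.55808446]
```

View pics/e.png

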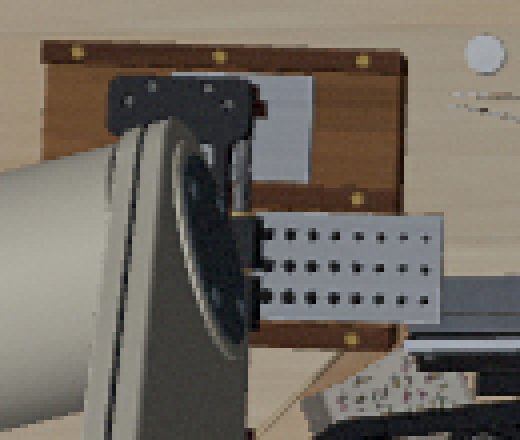

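The drawplate's front end is at crop column 441, past the rack edge at 403, still flat and straight.

```bash
python3 -c "
from h import *
P=px2w(cam('top'),[((x+.5)/4-.5+165,(y+.5)/4-.5+180) for x,y in [(443,213),(440,323),(405,60),(398,345)]],53);print(P.round(1))
d=np.array([-.0497,-.9988,0]);print((P-[541.6,40.8,53])@d)"
```

```text
[[534.5  17.4  53. ]
 [478.2  19.8  53. ]
 [614.1  35.9  53. ]
 [467.2  41.6  53. ]]
[23.75604938 24.17448976  1.24799537  2.94283635]
```

>>> servo_tool([
  [[1,-0.01,-0.15,0,0,0,0],[1,-0.01,-0.15,0,0,0,0],[1,-0.005,-0.15,0,0,0,0],[1,0,0,0,0,0,0],[1,0,0,0,0,0,0]],
])

```text
t: 4.17
ee_pos: [507.9, 111.7, 127.7]
orientation: [-2.269, -2.173, 0.0]
ft_force: [-0.1, -0.9, 0.0]
width: 1.0
grasp_force: 0.0
```

>>> servo_tool([
  [[1,0,0.3,0,0,0,0],[1,0,0.1,0.5,0,0,0],[1,0,0,1,0,0,0],[1,0,0,1,0,0,0],[-1,0,0,0,0,0,0]],
])

```text
t: 4.58
ee_pos: [511.3, 130.0, 234.1]
orientation: [2.264, 2.17, 0.015]
ft_force: [1.4, -0.2, 0.8]
width: 4.6
grasp_force: 0.0
```

>>> servo_tool([
  [[-1,0,-0.85,0,0,0,0],[-1,0,-0.85,0,0,0,0],[-1,-0.03,-0.85,0,0,0,0],[-1,0,0,0,0,0,0],[-1,0,0,0,0,0,0]],
])

```text
t: 5.0
ee_pos: [506.8, 25.5, 227.5]
orientation: [-2.271, -2.17, 0.0]
ft_force: [0.4, 0.1, -0.4]
width: 37.2
grasp_force: 0.0
```

>>> servo_tool([
  [[-1,0,0,0,0,0,0],[-1,0,0,0,0,0,0],[-1,0,0,0,0,0,0],[-1,0,0,0,0,0,0],[-1,0,0,0,0,0,0]],
])

```text
t: 5.42
ee_pos: [506.8, 26.9, 227.6]
orientation: [-2.267, -2.175, 0.0]
ft_force: [-0.6, 0.0, -0.5]
width: 70.3
grasp_force: 0.0
```

```bash
python3 -c "
from h import *
o,_=shot('wrist','w2.png');k=cam('wrist',o);print(o['ee_pos'],o['width'])
print(w2px(k,[[533.5,.5,53],[477.5,2.9,53],[541,40.8,53],[480,44,53]]).round())"
```

```text
[506.84837201  26.89701173 227.58913845] 70.33817283225413
[[312. 243.]
 [242. 243.]
 [321. 194.]
 [242. 193.]]
```

View pics/w2.png

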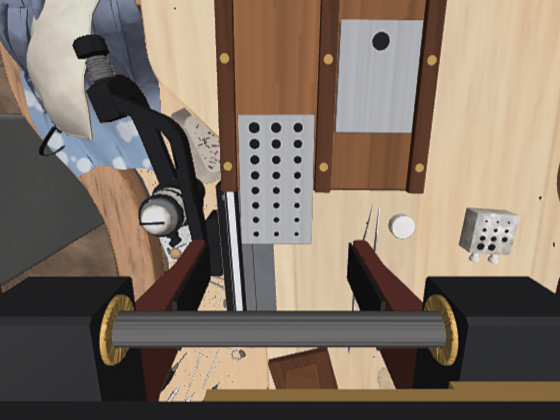

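The wrist view shows the front end at row 244, columns 241–313, and the rack edge at row 191. That matches the prediction and gives an overhang of about 41 mm. Descending around it.

>>> servo_tool([
  [[-1,0,-0.03,-0.6,0,0,0],[-1,0,0,-0.6,0,0,0],[-1,0,0,-0.5,0,0,0],[-1,0,0,0,0,0,0],[-1,0,0,0,0,0,0]],
])

```text
t: 5.88
ee_pos: [506.3, 25.1, 159.1]
orientation: [-2.267, -2.173, 0.003]
ft_force: [-0.3, -0.1, 0.3]
width: 88.0
grasp_force: 0.0
```

>>> servo_tool([
  [[-1,0,0,-0.3,0,0,0],[-1,0,0,-0.3,0,0,0],[-1,0,0,-0.4,0,0,0],[-1,0,0,-0.1,0,0,0],[-1,0,0,0,0,0,0]],
])

```text
t: 6.3
ee_pos: [506.9, 25.0, 115.9]
orientation: [-2.268, -2.173, 0.0]
ft_force: [-0.3, 0.3, -0.4]
width: 88.0
grasp_force: 0.0
```

Closing.

>>> servo_tool([
  [[1,0,0,-0.05,0,0,0],[1,0,0,0,0,0,0],[1,0,0,0,0,0,0],[1,0,0,0,0,0,0],[1,0,0,0,0,0,0]],
])

```text
t: 6.72
ee_pos: [506.9, 24.9, 114.1]
orientation: [2.268, 2.173, 0.0]
ft_force: [-2.8, -0.6, 2.8]
width: 58.2
grasp_force: 0.9
```

>>> servo_tool([
  [[1,0,0,0,0,0,0],[1,0,0,0,0,0,0],[1,0,0,0,0,0,0],[1,0,0,0,0,0,0],[1,0,0,0,0,0,0]],
])

```text
t: 7.13
ee_pos: [506.7, 24.9, 113.9]
orientation: [-2.268, -2.174, 0.0]
ft_force: [-1.5, -0.9, 5.2]
width: 55.7
grasp_force: 29.9
```

>>> servo_tool([
  [[1,0,0,0.1,0,0,0],[1,0,0,0.3,0,0,0],[1,0,0,0.4,0,0,0],[1,0,0,0.4,0,0,0],[1,0,0,0.4,0,0,0]],
])

```text
t: 7.55
ee_pos: [506.8, 25.0, 178.9]
orientation: [-2.268, -2.174, 0.0]
ft_force: [0.5, 0.9, -1.9]
width: 55.7
grasp_force: 29.9
```

>>> servo_tool([
  [[1,0,0,0.3,0,0,0],[1,0,0,0.1,0,0,0],[1,0,0,0,0,0,0],[1,0,0,0,0,0,0]],
])

```text
t: 7.88
ee_pos: [506.7, 25.0, 193.8]
orientation: [2.268, 2.173, 0.0]
ft_force: [-0.1, -0.3, -1.8]
width: 55.6
grasp_force: 29.9
```

```bash
python3 -c "
from h import *
o,_=shot('top','t3.png');print(o['ee_pos'],o['orientation'],o['width'],o['ft_force'],o['moment'])
shot('scene','s3.png')
t=cv2.imread('pics/t3.png')[170:300,150:350];s=cv2.imread('pics/s3.png')[150:330,150:400]
t=cv2.resize(t,(400,260),interpolation=3);s=cv2.resize(s,(700,504),interpolation=3);
cv2.imwrite('pics/f.png',s)"
```

```text
[506.72292853  24.97623431 193.76034896] [2.26816011e+00 2.17343365e+00 3.54825314e-04] 55.603573556501296 [-0.07585428 -0.31380538 -1.75307847] [-0.13478658  0.06935185  0.00905192]
```

View pics/f.png

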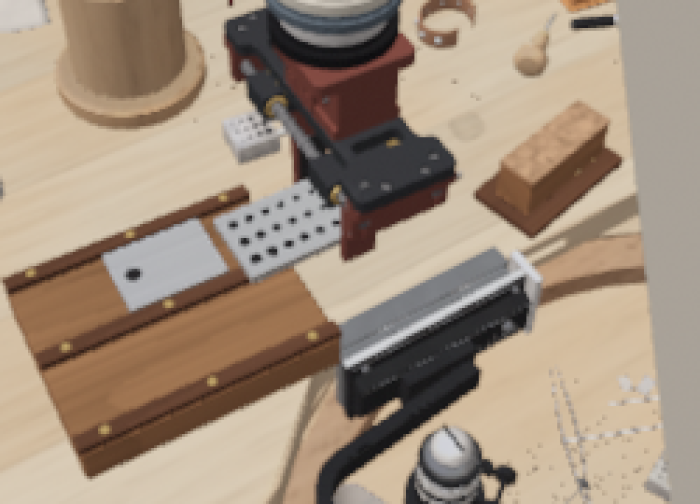

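The plate is held and clear, roughly level. Its back corners are at crop (215,217) and (253,281). I'll compare these with the level prediction and plan the placing.

```bash
python3 -c "
from h import *
s=cam('scene')
b=np.array([.0497,.9988,0]);n=np.array([.9988,-.0497,0])
f=np.array([505.6,1.5,132.9])
for t in (-5,0,5,10):
    bb=b*np.cos(np.radians(t))-np.array([0,0,np.sin(np.radians(t))])
    P=[f+100*bb+28*n,f+100*bb-28*n]
    print(t,((w2px(s,P)-[150,150])*2.8).round())
"
```

```text
-5 [[208. 207.]
 [246. 266.]]
0 [[209. 216.]
 [246. 275.]]
5 [[210. 224.]
 [247. 283.]]
10 [[213. 232.]
 [250. 291.]]
```

>>> servo_tool([
  [[1,0.08,-0.4,0,0,0,0.29],[1,0.08,-0.65,0,0,0,0.29],[1,0.08,-0.7,0,0,0,0.29],[1,0.08,-0.7,0,0,0,0.29],[1,0.08,-0.7,0,0,0,0.29]],
])

```text
t: 8.4
ee_pos: [522.4, -102.1, 192.7]
orientation: [-2.123, -2.313, 0.001]
ft_force: [0.5, 1.3, -1.6]
width: 55.5
grasp_force: 29.9
```

>>> servo_tool([
  [[1,0.08,-0.7,0,0,0,0.29],[1,0.08,-0.7,0,0,0,0.29],[1,0.08,-0.7,0,0,0,0.29],[1,0.08,-0.6,0,0,0,0.3],[1,0.055,-0.4,0,0,0,0.3]],
])

```text
t: 8.82
ee_pos: [537.6, -227.2, 192.6]
orientation: [-1.973, -2.443, 0.001]
ft_force: [0.1, 0.2, -1.9]
width: 55.9
grasp_force: 29.9
```

>>> servo_tool([
  [[1,0,0,0,0,0,0],[1,0,0,0,0,0,0],[1,0,0,0,0,0,0]],
])

```text
t: 9.07
ee_pos: [537.2, -224.3, 192.8]
orientation: [-1.973, -2.442, 0.001]
ft_force: [-0.6, -1.0, -1.2]
width: 56.0
grasp_force: 29.9
```

```bash
python3 -c "
from h import *
o,_=shot('wrist','w3.png');k=cam('wrist',o);print(o['ee_pos'],o['width'],o['ft_force'])
R=cv2.Rodrigues(o['orientation'])[0];print(np.degrees(np.arctan2(R[1,1],R[0,1])))
c=np.array([532.2,-199.2]);a=np.radians(101.9);b=np.array([np.cos(a),np.sin(a)]);n=np.array([b[1],-b[0]])
print(w2px(k,[[*(c+i*50*b+j*17*n),50] for i in(1,-1) for j in(1,-1)]).round(),'foot',w2px(k,[[*(c+i*60*b+j*32*n),10] for i in(1,-1) for j in(1,-1)]).round())"
```

```text
[ 537.16098751 -224.25010831  192.78117427] 55.960865789259955 [-0.60346888 -0.96377601 -1.21875867]
12.113972912227446
[[305. 112.]
 [251. 111.]
 [302. 258.]
 [254. 258.]] foot [[322.  99.]
 [235.  98.]
 [316. 250.]
 [239. 250.]]
```

View pics/w3.png

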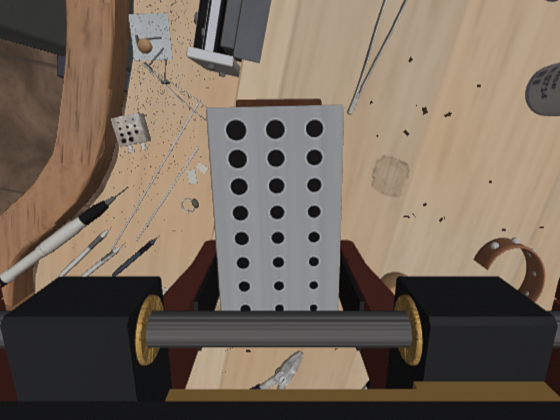

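The wrist view shows the plate straight in the grip and the foot's far edge at row 100, columns 236–322, as predicted. Lowering.

>>> servo_tool([
  [[1,0,0,-0.3,0,0,0],[1,0,0,-0.4,0,0,0],[1,0,0,-0.4,0,0,0],[1,0,0,-0.3,0,0,0],[1,0,0,0,0,0,0]],
])

```text
t: 9.53
ee_pos: [536.3, -223.6, 134.7]
orientation: [-1.97, -2.441, 0.002]
ft_force: [-0.6, 0.3, -2.3]
width: 55.7
grasp_force: 29.9
```

>>> servo_tool([
  [[1,0,0,-0.15,0,0,0],[1,0,0,-0.1,0,0,0],[1,0,0,0,0,0,0],[1,0,0,0,0,0,0]],
])

```text
t: 9.87
ee_pos: [538.0, -225.1, 127.9]
orientation: [1.973, 2.444, 0.0]
ft_force: [0.7, 0.8, -1.9]
width: 55.8
grasp_force: 29.9
```

>>> servo_tool([
  [[1,0,0,-0.1,0,0,0],[1,0,0,-0.05,0,0,0],[1,0,0,0,0,0,0],[1,0,0,0,0,0,0]],
])

```text
t: 10.2
ee_pos: [537.8, -225.1, 121.7]
orientation: [-1.974, -2.444, 0.0]
ft_force: [-0.5, 0.1, -2.4]
width: 55.9
grasp_force: 29.9
```

>>> servo_tool([
  [[1,0,0,-0.04,0,0,0],[1,0,0,0,0,0,0],[1,0,0,0,0,0,0]],
])

```text
t: 10.45
ee_pos: [537.8, -225.0, 120.0]
orientation: [-1.974, -2.444, 0.0]
ft_force: [-0.5, 0.4, -2.1]
width: 55.2
grasp_force: 29.9
```

>>> servo_tool([
  [[1,0,0,-0.03,0,0,0],[1,0,0,0,0,0,0],[1,0,0,0,0,0,0]],
])

```text
t: 10.7
ee_pos: [538.0, -225.1, 119.2]
orientation: [1.973, 2.444, 0.0]
ft_force: [-0.9, 0.7, 2.6]
width: 55.5
grasp_force: 29.9
```

>>> servo_tool([
  [[1,0,0,-0.025,0,0,0],[1,0,0,0,0,0,0],[1,0,0,0,0,0,0]],
])

```text
t: 10.95
ee_pos: [538.0, -225.1, 119.2]
orientation: [1.973, 2.444, 0.0]
ft_force: [-3.6, 2.1, 13.0]
width: 55.5
grasp_force: 29.9
```

Seated, as predicted at TCP z ≈ 119. Easing off the pressure and releasing.

>>> servo_tool([
  [[1,0,0,0.025,0,0,0],[0.2,0,0,0,0,0,0],[-0.5,0,0,0,0,0,0],[-1,0,0,0,0,0,0],[-1,0,0,0,0,0,0]],
])

```text
t: 11.37
ee_pos: [537.9, -225.1, 118.7]
orientation: [-1.974, -2.444, -0.0]
ft_force: [0.3, 0.5, -0.9]
width: 72.5
grasp_force: 0.0
```

>>> servo_tool([
  [[-1,0,0,0,0,0,0],[-1,0,0,0,0,0,0],[-1,0,0,0,0,0,0],[-1,0,0,0,0,0,0]],
])

```text
t: 11.7
ee_pos: [537.8, -225.0, 118.8]
orientation: [-1.974, -2.444, 0.0]
ft_force: [0.5, 0.7, -0.3]
width: 87.9
grasp_force: 0.0
```

>>> servo_tool([
  [[-1,0,0,0.2,0,0,0],[-1,0,0,0.6,0,0,0],[-1,0,0,1,0,0,0],[-1,0,0,1,0,0,0],[-1,0,0,0.5,0,0,0]],
])

```text
t: 12.12
ee_pos: [539.2, -225.6, 255.8]
orientation: [1.97, 2.44, 0.002]
ft_force: [0.9, -0.5, 0.5]
width: 87.8
grasp_force: 0.0
```

>>> servo_tool([
  [[-1,0,-0.8,0.3,0,0,0],[-1,0,-0.8,0.3,0,0,0],[-1,0,-0.8,0.3,0,0,0],[-1,0,-0.8,0,0,0,0],[-1,0,0,0,0,0,0]],
])

```text
t: 12.53
ee_pos: [538.0, -358.1, 289.0]
orientation: [1.974, 2.437, -0.001]
ft_force: [0.0, 0.9, -0.2]
width: 87.7
grasp_force: 0.0
```

```bash
python3 -c "
from h import *
o,im=shot('top','t4.png');print(o['ee_pos'],o['ft_force'],o['width'])
hsv=cv2.cvtColor(im,cv2.COLOR_RGB2HSV)
m=((hsv[...,1]<45)&(hsv[...,2]>95)).astype('uint8')[195:270,335:425]
m=cv2.morphologyEx(m,3,np.ones((5,5),np.uint8))
for c in cv2.findContours(m,0,2)[0]:
    if cv2.contourArea(c)>150:
        B=cv2.boxPoints(cv2.minAreaRect(c))+[335,195];W=px2w(cam('top'),B,58);print(cv2.contourArea(c),W.round(1).tolist(),W.mean(0).round(1))
        print([np.linalg.norm(W[i]-W[i+1]).round() for i in(0,1)])
"
```

```text
[ 538.00096154 -358.07751904  288.95536421] [ 0.01493178  0.91732316 -0.23246337] 87.7459835079375
1840.0 [[541.2, -118.7, 58.0], [579.9, -268.3, 58.0], [494.7, -288.6, 58.0], [455.8, -140.1, 58.0]] [ 517.9 -203.9   58. ]
[np.float64(154.0), np.float64(88.0)]
735.5 [[609.9, -106.5, 58.0], [609.0, -151.3, 58.0], [458.8, -147.4, 58.0], [459.4, -103.1, 58.0]] [ 534.3 -127.1   58. ]
[np.float64(45.0), np.float64(150.0)]
```

```bash
python3 -c "
from h import *
im=cv2.imread('pics/t4.png').astype(int);m=((im[...,0]-im[...,2]>0)&(im[...,0]>90)).astype('uint8')[200:265,340:425]
for r in m[::2]: print(''.join('.#'[v] for v in r))
c=max(cv2.findContours(cv2.morphologyEx(m,3,np.ones((5,5),np.uint8)),0,2)[0],key=cv2.contourArea)
B=cv2.boxPoints(cv2.minAreaRect(c))+[340,200];W=px2w(cam('top'),B,58);print(W.round(1).tolist(),W.mean(0).round(1))"
```

```text
.....................................................................................
.....................................................................................
.....................................................................................
.....................................................................................
.....................................................................................
.....................................................................................
..#..................................................................................
..........................................................#####......................
..................................................#############......................
..........................................######################.....................
..................................####################.####..###.....................
...........................####################...###############....................
...................##################.####..#####################...
[... 1153 characters left out ...]
....................................................................
.....................................................................................
#....................................................................................
.###.................................................................................
.###.................................................................................
.###.................................................................................
#####................................................................................
[[547.7, -144.0, 58.0], [571.0, -241.0, 58.0], [517.6, -252.9, 58.0], [494.2, -156.3, 58.0]] [ 532.6 -198.6   58. ]
```

The plate centre measures (532.6, −198.6) against the rest at (532.2, −199.2), and it lies flat and aligned.

```bash
python3 -c "
from workcell import close_job; print(close_job())"
```

```text
the job is handed in; nothing more can be done
None
```

The job is handed in: the drawplate is released on the cork rest, measured within about 1 mm of its centre and aligned with it, and the arm never touched the shorter plate; the hand-in call returned no verdict.

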